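# Point the distributor at the beaker and open the feed

## Robot

A 7-joint arm with a two-finger parallel gripper is mounted at the origin on a cart in front of the work surface, level with it; the furniture and walls round the work are solid. World frame = base frame: x ahead of the robot, y to its left, z up, the work surface at z = 0. Lengths are in m, angles in rad, forces in N, time in s.
With the tool pointing down it reaches from about 0.425 to 0.95 m from the base axis. Payload 4.7 kg.
Tool frame: the origin (TCP) lies on the centre line of the jaws, within the pads' length; the fingertips stand robot.nose_length ahead of it and the grasp point (between the pads) lies 8 mm behind it (robot.nose_length is the distance from the TCP to the fingertips, in m); z points along the fingers, y is the line along which they close (so a half turn about z gives the same grasp; the last joint's range is limited). The gripper opens to 85 mm and grips with 20 to 120 N. Pads are 22 mm wide; open, the fingers measure 114 mm over their backs; the gripper's body (76 mm by 85 mm) begins 54 mm behind the grasp point. The pads swing forward as they close: fully open they stand 13 mm farther back than shut.
Start: joints at [-1.219, 0.469, -0.049, 1.532, 0.024, 1.141, -0.082], TCP at [0.251, 0.627, 0.219] pointing down, gripper open.
Joint ranges: [-2.59, 2.59], [-0.33, 1.99], [-1.39, 1.29], [0.1, 2.45], [-1.04, 4.18], [0.21, 1.99], [-2.66, 2.66]. Speed limits (rad/s): [2.57, 2.57, 3.14, 3.14, 3.14, 3.14, 3.14].

## Interface

Orientations are given as [roll, pitch, yaw] about the fixed x, y, z axes, in that order (R = Rz(yaw) Ry(pitch) Rx(roll)).
In Python, from plant import robot gives the robot as it stands. Calls block until the motion is done:
- robot.goto(position, orientation): joint-space move of the TCP to a pose.
- robot.move_straight(position, vel=0.15, attitude=None, contact_N=None): straight line of the TCP; attitude=None keeps the orientation; vel is the mean speed in m/s. With contact_N (N) it stops when the force on the tool has changed by that much, and returns True; else False.
- robot.move_joints(angles): joint-space move.
- robot.grip(opening, strength=None): opening from 0.0 (shut) to 1.0 (fully open); strength is the grip in N (None keeps the last); returns when the fingers have stopped.
- robot.sleep(seconds).
- robot.inverse_kinematics(position, orientation): joint angles nearest the present ones, or None.
- robot.sense(): the state.
- robot.grab_frame(name): name is "side" or "top" or "wrist"; returns a dict with "image" (400x640x3 uint8, red, green, blue), "range_z" (400x640 float32, m along the optical axis (not along the pixel's ray), 0 where there is no reading), "fx", "fy", "cx", "cy" (pixels), "R" (3x3) and "t" (3): a world point X has camera coordinates R X + t. Camera axes: x right, y down, z forward; pixel columns grow to the right and rows downward; lengths in m; the calibration is good to about 2 mm. A picture is of the moment at which its call begins.
A pose or a line that the arm cannot do raises robot.IKError and nothing moves.
- robot.close_job(): hands the job in; it is judged then, once.
The state is a dict: "t": time; "joint_pos": joint angles; "joint_velocities": joint speeds; "effort": joint torques, N m; "tcp_pos": TCP position; "tcp_rot": TCP orientation; "wrist_force": force on the tool from outside, world axes, zero at the start; "torque": the same for the moment, N m; "opening": opening from 0.0 (shut) to 1.0 (fully open); "gripper_force": force on a finger pad.
Only numpy, scipy, OpenCV 4.12 (cv2) and the standard library are available. Lean on these libraries where they do the work, as an engineer would, in place of code of your own. Each camera call takes 0.05 s, during which the arm holds its last target. There are 200 camera calls.

## Task

On the fraction distributor, push the swing arm round with a fingertip until its spout stands over the middle of the beaker, leaving the feed lever shut meanwhile. Then push the feed lever fully open, so that it lies in line with its pipe. Only push, do not pinch the arm or the lever; leave the beaker, the vials and everything else where they stand, and finish clear of it all.

Things in the scene. Friction and masses are not known exactly. Their poses are not given: they have to be found in the camera images.
- distributor: round grey base plate, 280 mm across, 12 mm thick, fixed; origin under its centre. At zero yaw its x points away from the robot, y left; turned up to 0.35 rad either way. Seat rings (62 mm across) at (0, 100), (-87, 50), (-87, -50), (0, -100) mm carry the beaker and three vials in any order, within 6 mm of centre. A feed pipe (radius 7 mm, axis 62 mm high) runs along y at x = 75 mm
- swing_arm (a joint): level aluminium bar on the central column, 14 mm wide, 105 to 125 mm above the worktop, 108 mm long from its pivot. rad: 0 points along the distributor's -x (to the robot), growing anticlockwise seen from above (+1.57: along -y); stops at -2.1 and 2.1. Starts within 0.25 of 0, between the front seats. Friction 0.14 N m (2 N at 70 mm); stays where left
- column_top (a point): point on the swing arm's upright axis at the distributor's centre, 115 mm above the worktop, half way up the bar; the hub has radius 17 mm and its screw reaches 130 mm above the worktop; the column below has radius 16 mm
- spout (a point): lower end of the short spout (radius 4 mm) that hangs under the swing arm, 100 mm from its pivot, 86 mm above the worktop; passes above all vessels
- feed_lever (a joint): the feed cock's lever: level dark steel bar, 12 mm wide, 102 to 120 mm above the worktop, 72 mm long from its pivot. rad: 0 is shut, along the distributor's +x (away from the robot, across the pipe), growing anticlockwise seen from above; 1.57 fully open, at the stop, along +y in line with the pipe. Starts at 0 to 0.15. Friction 0.14 N m; stays where left
- lever_pivot (a point): point on the feed lever's upright axis, half way up the lever (111 mm above the worktop), at x = 75, y = 0 mm of the distributor; hub radius 12 mm, its screw reaches 124 mm above the worktop
- lever_end (a point): middle of the feed lever's free end, 72 mm from its pivot, half way up
- beaker: small open glass beaker, 50 mm across and 57 mm tall, the only open and the widest vessel on the distributor; origin at the centre of its underside, 12 mm above the worktop
- vial_1: small glass vial with a screw cap, 23 mm across and 44 mm tall, on the distributor; loose, must stay; origin at the centre of its underside
- vial_2: small glass vial with a screw cap, 23 mm across and 44 mm tall, on the distributor; loose, must stay; origin at the centre of its underside
- vial_3: small glass vial with a screw cap, 23 mm across and 44 mm tall, on the distributor; loose, must stay; origin at the centre of its underside
- wash_bottle: wash bottle, 67x93x178 mm, bystander at the left; origin under its centre
- timer: small bench timer, 58x64x18 mm, bystander at the left; origin under its centre
- weigh_boat: white weigh boat, 78x78x18 mm, bystander at the front right; origin under its centre
- tape_roll: roll of tape, 84x87x26 mm, bystander at the back right; origin under its centre
There are look-alikes about, which are no part of the job. What is shaped like the vial_3 but turquoise is not meant.

How it is judged:
By the outcome, as a careful person would: the job done as asked, in the order asked, and still so for the second after the job is handed in, with the robot touching nothing.
It also fails if it takes over 48 s, if anything falls off the work surface, if the arm or the gripper's body presses on something with over 40 N, if the wrist force passes 120 N, or if a joint passes its speed limit or range.

## Working session

There is one attempt and no reset: what is moved stays moved. The work goes in short steps, each a Python script; the robot and the scene stay as the last script left them, time stands still between calls to the robot, and variables do not carry over. Pictures are saved under pics/ and viewed, at most 10 in all, crops included, and the job is handed in when it is done.

```bash
ls; mkdir -p pics
python3 - <<'E'
from plant import robot
import cv2,numpy as np
for n in("top","side"):
    f=robot.grab_frame(n); cv2.imwrite(f"pics/{n}0.png",f["image"][:,:,::-1]); np.savez(f"{n}0.npz",**f)
    R,t=f["R"],f["t"]; print(n,f["fx"],f["cx"],f["cy"],-R.T@t,R[2])
print(robot.nose_length, robot.sense()["tcp_rot"],robot.sense()["t"])
E
```

```text
pics
top 437.685008882689 310.36281160055574 196.05213646322008 [0.34894224 0.17713948 1.44403373] [ 0.1657278  -0.00767658 -0.98614166]
side 502.1158831872246 318.6748476827843 201.19041919871114 [ 0.08222924 -0.90529827  0.61007661] [ 0.35733288  0.83995401 -0.4083999 ]
0.011 [-3.13981497e+00  8.19348810e-05  2.76078525e+00] 0.1
```

View pics/top0.png

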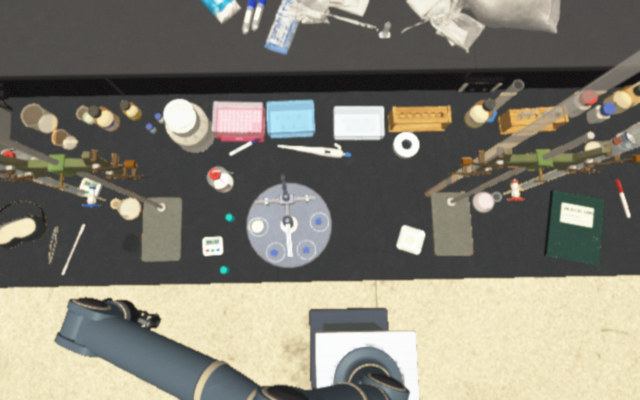

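View pics/side0.png

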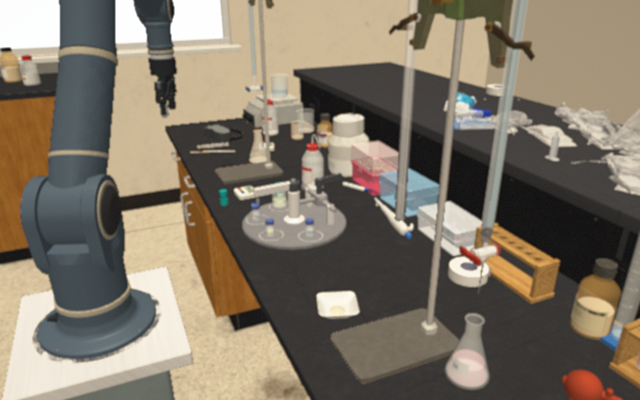

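Top view: the distributor is centred near (288,225). The arm points to the robot, with its tip near (290,255), and the lever points away, near (284,180). The candidates are: a white/open vessel on the left seat at (258,227), probably the beaker; blue-capped vials at (319,222), (274,253) and (305,252); turquoise look-alike vials off the plate at (229,217) and (224,270), to be ignored. I'll check this in one close crop.

```bash
cat > h.py <<'E'
import numpy as np,cv2
def ray(f,u,v,z):
    d=f["R"].T@np.array([(u-f["cx"])/f["fx"],(v-f["cy"])/f["fy"],1]); c=-f["R"].T@f["t"]
    return c+d*(z-c[2])/d[2]
def px(f,X):
    p=f["R"]@np.asarray(X)+f["t"]; return p[0]/p[2]*f["fx"]+f["cx"],p[1]/p[2]*f["fy"]+f["cy"]
E
python3 - <<'E'
from h import *
f=dict(np.load("top0.npz"))
im=f["image"]; c=im[170:280,220:350][:,:,::-1]
cv2.imwrite("pics/crop.png",cv2.resize(c,None,fx=5.4,fy=5.4,interpolation=cv2.INTER_CUBIC))
hsv=cv2.cvtColor(im,cv2.COLOR_RGB2HSV)
m=((hsv[:,:,2]>85)).astype(np.uint8); m[:175]=0;m[275:]=0;m[:,:238]=0;m[:,345:]=0
cs=max(cv2.findContours(m,0,cv2.CHAIN_APPROX_NONE)[0],key=cv2.contourArea)
e=cv2.fitEllipse(cv2.convexHull(cs)); print(e); print(ray(f,*e[0],.012))
w=np.array([ray(f,u,v,.012)[:2] for u,v in cv2.convexHull(cs)[:,0]]); print(cv2.minEnclosingCircle(w.astype(np.float32)))
b=cv2.inRange(hsv,(105,110,60),(130,255,255))*m
for k in cv2.findContours(b,0,2)[0]:
    if cv2.contourArea(k)>6:
        M=cv2.moments(k);u,v=M["m10"]/M["m00"],M["m01"]/M["m00"];print("blue",u,v,ray(f,u,v,.056))
E
```

```text
((288.3956298828125, 223.44837951660156), (84.91857147216797, 90.35089874267578), 177.45492553710938)
[0.49980879 0.23989693 0.012     ]
((0.5105201005935669, 0.23879067599773407), 0.1543017029762268)
blue 273.35714285714283 252.19047619047618 [0.40533334 0.28631878 0.056     ]
blue 305.7543859649123 249.61403508771926 [0.41138478 0.18424887 0.056     ]
blue 318.0 220.66666666666663 [0.50223871 0.14358477 0.056     ]
```

View pics/crop.png

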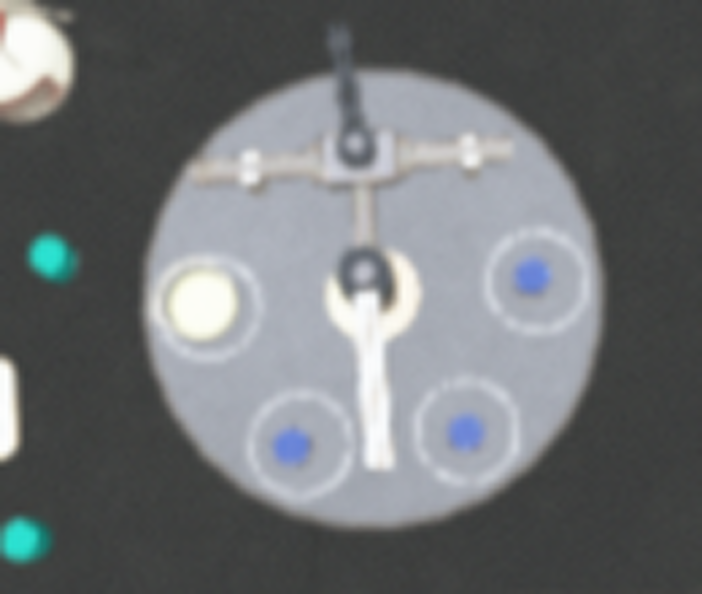

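The crop confirms the beaker: a wide open cream disc on the left seat at crop (202,303), pixel about (257.4,226). The three blue caps are the vials. The arm points to the robot, slightly to the right, and the lever points away. Next I'll shut the gripper and take a closer look from above with the wrist camera.

Run:
```python
from plant import robot
from h import *
import math
s=robot.sense();p=s["tcp_pos"]
robot.goto([p[0],p[1]-.0,.36],[math.pi,0,2.76])
robot.grip(0.0)
robot.goto([.45,.24,.40],[math.pi,0,math.pi])
f=robot.grab_frame("wrist"); np.savez("w0.npz",**f); cv2.imwrite("pics/w0.png",f["image"][:,:,::-1])
R,t=f["R"],f["t"]; print(f["fx"],-R.T@t,R[2]); s=robot.sense(); print(s["t"],s["tcp_pos"],s["joint_pos"],s["opening"])
```

```text
304.942462425212 [0.37306562 0.2412402  0.55439725] [ 0.29896251  0.00139683 -0.95426384]
3.1417 [0.44960214 0.24130064 0.39974491] [-0.68705722  0.08126866  0.12206431  1.64556459 -0.01027468  1.41570421
  1.00915045] 0.0002539053961036461
```

View pics/w0.png

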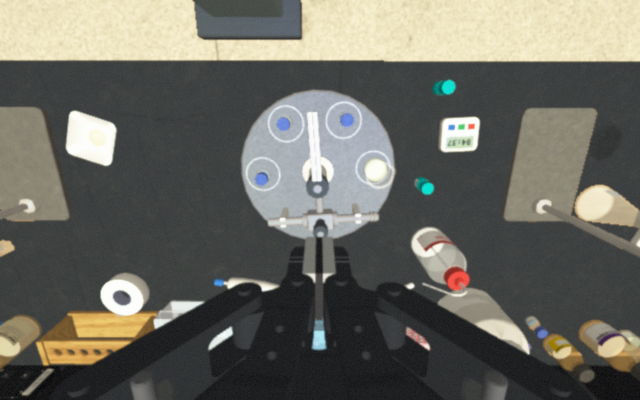

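The wrist view shows the column screw at (317,185), the arm running to (312,114), the beaker at (376,169), the pipe from (270,222) to (378,216), and the lever pivot at (320,227). The lever itself is hidden behind the gripper here. Now to measure these.

Run:
```python
from h import *
def blob(f,m,x0,x1,y0,y1):
    k=np.zeros(m.shape,np.uint8);k[y0:y1,x0:x1]=1;m=(m>0).astype(np.uint8)*k
    c=max(cv2.findContours(m,0,cv2.CHAIN_APPROX_NONE)[0],key=cv2.contourArea);return c
T=dict(np.load("top0.npz"));W=dict(np.load("w0.npz"))
for n,f,box,scr,arm in(("top",T,(248,268,214,240),((287.8,220),(286.1,196.9)),None),("wr",W,(358,394,152,188),((317,185),(320,227)),None)):
    hsv=cv2.cvtColor(f["image"],cv2.COLOR_RGB2HSV)
    cream=cv2.inRange(hsv,(10,20,170),(45,255,255))
    c=blob(f,cream,*box);(u,v),ax,_=cv2.fitEllipse(c)
    print(n,"beaker",u,v,ax,"depth->z",[ (f["R"].T@(np.array([(u-f["cx"])/f["fx"],(v-f["cy"])/f["fy"],1])*f["range_z"][int(v),int(u)]-f["t"])).round(4)])
    for z in(.03,.05,.069):print(z,ray(f,u,v,z)[:2].round(4))
    print("col",ray(f,*scr[0],.13)[:2].round(4),"piv",ray(f,*scr[1],.124)[:2].round(4))
    bl=cv2.inRange(hsv,(105,110,60),(130,255,255))
    for k in cv2.findContours(bl,0,2)[0]:
        if cv2.contourArea(k)>25:
            M=cv2.moments(k);p=ray(f,M["m10"]/M["m00"],M["m01"]/M["m00"],.056)
            if np.hypot(p[0]-.5,p[1]-.24)<.15:print("vial",p[:2].round(4))
print("pipe",ray(W,270,222,.062)[:2],ray(W,378,216,.062)[:2], ray(T,220+195/5.4,170+172/5.4,.062)[:2],ray(T,220+512/5.4,170+147/5.4,.062)[:2])
print("arm tip W",ray(W,312.5,114,.125)[:2],"T",ray(T,220+379/5.4,170+465/5.4,.125)[:2])
print("lever end T",ray(T,220+338/5.4,170+28/5.4,.12)[:2])
f=W;im=f["image"][75:245,230:410][:,:,::-1];cv2.imwrite("pics/wc.png",cv2.resize(im,None,fx=3.5,fy=3.5,interpolation=2))
```

```text
top beaker 256.6164855957031 225.41329956054688 (10.562090873718262, 11.68041706085205) depth->z [array([0.493 , 0.3414, 0.0352])]
0.03 [0.4935 0.342 ]
0.05 [0.4915 0.3397]
0.069 [0.4895 0.3375]
col [0.4978 0.2364] piv [0.5696 0.2411]
wr beaker 375.4660339355469 169.71746826171875 (19.89389991760254, 21.433523178100586) depth->z [array([0.4907, 0.3412, 0.0325])]
0.03 [0.4913 0.3417]
0.05 [0.4868 0.3379]
0.069 [0.4825 0.3342]
col [0.4914 0.2394] piv [0.5598 0.244 ]
vial [0.5012 0.1448]
vial [0.4106 0.1849]
vial [0.4041 0.2861]
pipe [0.57736563 0.15730803] [0.56589975 0.3446759 ] [0.56573554 0.33995354] [0.57713333 0.15220947]
arm tip W [0.39244782 0.23323592] T [0.38991829 0.23073071]
lever end T [0.63849791 0.25137112]
```

View pics/wc.png

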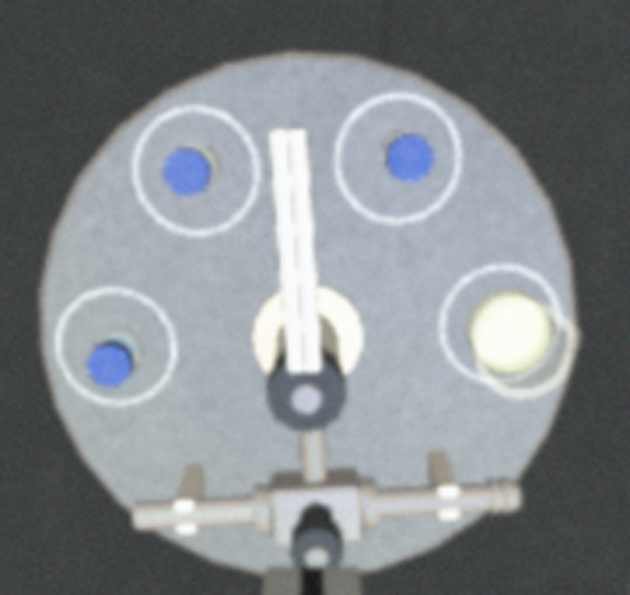

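```bash
cat >> h.py <<'E'
import math
C=np.array([.4970,.2380]); YAW=.061
def pose(c,r,th,off,side,z,k=0):
    """finger centre beside a bar pointing at world angle th; side=+1: on its anticlockwise side"""
    u=np.array([math.cos(th),math.sin(th)]);n=np.array([-u[1],u[0]])*side
    p=c+r*u+off*n
    y=th-math.pi/2+k*math.pi
    return [p[0],p[1],z],[math.pi,0,(y+math.pi)%(2*math.pi)-math.pi]
E
python3 - <<'E'
from plant import robot
from h import *
W=dict(np.load("w0.npz"));T=dict(np.load("top0.npz"))
print("bottle cap",ray(W,457,279,.175)[:2],ray(T,225,173,.175)[:2],"base",ray(W,425,238,0)[:2],ray(T,221,190,0)[:2])
P=C+.075*np.array([math.cos(YAW),math.sin(YAW)]);print(P)
for k in(0,1):
    for th in np.linspace(math.pi,1.6,5):
        q=robot.inverse_kinematics(*pose(C,.07,th,.02,1,.119,k));print(k,th.round(2),None if q is None else np.round(q,2))
    for th in np.linspace(.06,1.64,4):
        q=robot.inverse_kinematics(*pose(P,.05,th,.02,-1,.119,k));print("L",k,th.round(2),None if q is None else np.round(q,2))
E
```

```text
bottle cap [0.61787486 0.43956789] [0.63631192 0.41884163] base [0.63705646 0.45428763] [0.61789721 0.4648332 ]
[0.57186051 0.24257216]
0 3.14 [-0.73  0.28  0.2   2.1  -0.08  0.77 -0.48]
0 2.76 [-0.8   0.29  0.22  2.08 -0.09  0.78 -0.9 ]
0 2.37 [-0.85  0.33  0.25  2.03 -0.11  0.8  -1.3 ]
0 1.99 [-0.91  0.37  0.32  1.98 -0.16  0.82 -1.66]
0 1.6 [-0.95  0.42  0.39  1.92 -0.21  0.85 -1.99]
L 0 0.06 [ 0.22  0.76 -0.99  1.62  0.69  1.14  2.25]
L 0 0.59 [ 0.25  0.88 -1.18  1.59  0.85  1.26  2.65]
L 0 1.11 [-1.16  0.82  1.11  1.68 -0.8   1.16 -1.86]
L 0 1.64 [-0.87  0.57  0.49  1.7  -0.32  0.95 -1.76]
1 3.14 [-0.59  0.28  0.03  2.09 -0.01  0.77  2.59]
1 2.76 [-0.64  0.29  0.03  2.07 -0.01  0.78  2.16]
1 2.37 [-0.68  0.32  0.04  2.02 -0.02  0.8   1.75]
1 1.99 [-0.7   0.36  0.06  1.97 -0.03  0.82  1.36]
1 1.6 [-0.71  0.4   0.08  1.9  -0.04  0.84  0.99]
L 1 0.06 [-0.63  0.55  0.31  1.68 -0.2   0.94 -0.18]
L 1 0.59 [-0.6   0.56  0.22  1.64 -0.14  0.95  0.26]
L 1 1.11 [-0.61  0.56  0.18  1.65 -0.12  0.95  0.72]
L 1 1.64 [-0.63  0.53  0.14  1.68 -0.09  0.93  1.19]
```

Run:
```python
from plant import robot
from h import *
z=.119
robot.goto(*pose(C,.07,math.pi+.06,.032,1,.25,1))
p,o=pose(C,.07,math.pi+.06,.032,1,z,1)
robot.move_straight(p,vel=.15,attitude=o); print(robot.sense()["wrist_force"].round(2))
for th in np.linspace(math.pi+.05,1.614+.09,11):
    p,o=pose(C,.07,th,.018,1,z,1); robot.move_straight(p,vel=.07,attitude=o)
print(robot.sense()["wrist_force"].round(2),robot.sense()["t"])
p,o=pose(C,.07,1.704,.03,1,z,1); robot.move_straight(p,vel=.1)
p[2]=.25;robot.move_straight(p,vel=.2)
robot.goto([.42,.27,.33],[math.pi,0,math.pi])
f=robot.grab_frame("wrist"); np.savez("w1.npz",**f)
im=f["image"][:,:,::-1];u,v=map(int,px(f,[C[0],C[1]+.03,.1]));print(u,v,robot.sense()["t"])
cv2.imwrite("pics/w1.png",cv2.resize(im[max(0,v-95):v+95,u-130:u+130],None,fx=3,fy=3,interpolation=2));print(max(0,v-95),u-130)
```

```text
[-0.11  0.41  0.96]
[1.18 0.47 0.65] 8.7917
317 218 10.3833
123 187
```

View pics/w1.png

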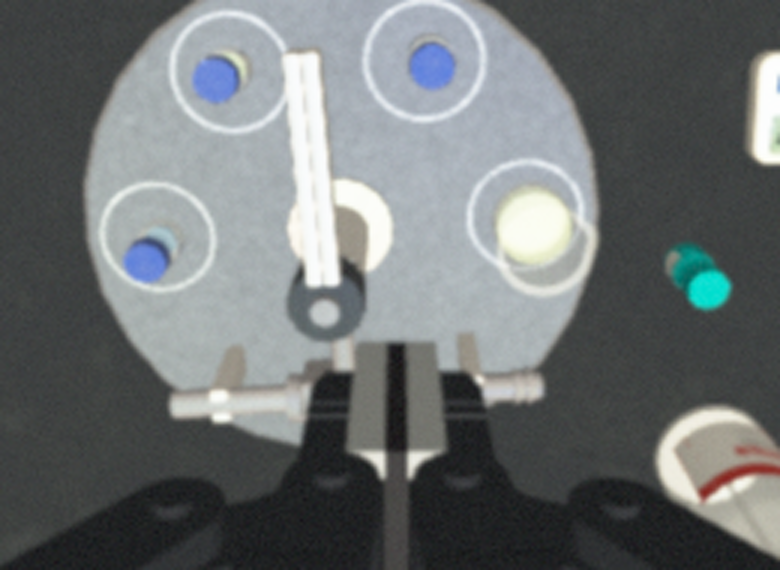

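The arm hasn't moved: it still runs from (323,312) to (303,55) in this crop, and the finger felt no force. It probably passed over the bar. I'll check where the fingertips really are, using the depth image and the logged pose.

Run:
```python
from plant import robot
from h import *
f=dict(np.load("w1.npz"));s=robot.sense();print(s["tcp_pos"],s["opening"],robot.nose_length)
print("expected tip px",px(f,s["tcp_pos"]+[0,0,-robot.nose_length]), "tcp px",px(f,s["tcp_pos"]))
def P(u,v):
    return (f["R"].T@(np.array([(u-f["cx"])/f["fx"],(v-f["cy"])/f["fy"],1])*f["range_z"][v,u]-f["t"])).round(4)
for cx,cy in((370,348),(425,348),(370,400),(425,400),(370,440),(303,60),(320,200),(323,312),(310,150)):
    print(cx,cy,P(187+cx//3,123+cy//3))
```

```text
[0.41966551 0.26928969 0.32863315] 0.0038246225657780943 0.011
expected tip px (np.float64(317.8905059119875), np.float64(233.64830838352952)) tcp px (np.float64(317.837935181923), np.float64(241.89895088449876))
370 348 [0.4085 0.2655 0.3481]
425 348 [0.4087 0.2743 0.3478]
370 400 [0.4086 0.266  0.3648]
425 400 [0.4083 0.2738 0.3654]
370 440 [0.4089 0.2663 0.3751]
303 60 [0.3923 0.2338 0.1249]
320 200 [0.4481 0.2383 0.1263]
323 312 [0.4969 0.2386 0.1298]
310 150 [0.4281 0.2352 0.1258]
```

The depth image puts the visible fingertip edge near z = 0.348, well above the nominal 0.318. I'll check that from the side camera before going lower.

Run:
```python
from plant import robot
from h import *
f=robot.grab_frame("side");np.savez("s1.npz",**f);p=robot.sense()["tcp_pos"];print(p)
u,v=px(f,p);print("tcp px",u,v,"tip px",px(f,p-[0,0,.011]));u,v=int(u),int(v)
print("origin",u-50,v-55)
cv2.imwrite("pics/s1.png",cv2.resize(f["image"][v-55:v+20,u-50:u+50][:,:,::-1],None,fx=7,fy=7,interpolation=2))
```

```text
[0.41963933 0.26935479 0.32818749]
tcp px 256.54573362620346 103.88464703978978 tip px (np.float64(256.80593854750236), np.float64(108.35030458809274))
origin 206 48
```

View pics/s1.png

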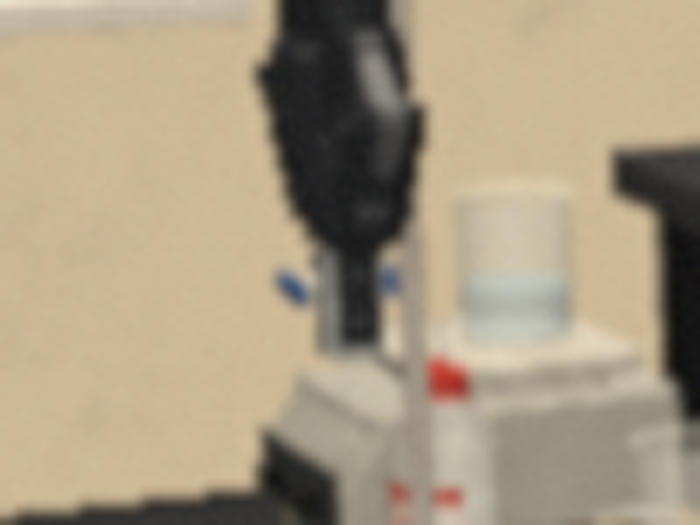

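The side view shows the fingertip bottom at crop (350,350), pixel (256,98). Nominal is row 108, so with the gripper shut the real tip sits about 15 to 19 mm above the reported TCP. I'll set the TCP to z = 0.091, which puts the tip at roughly 0.108 and still clear of the vessels even if the nominal length is right. Then I'll push again.

Run:
```python
from plant import robot
from h import *
z=.091
robot.goto(*pose(C,.07,math.pi+.06,.032,1,.2,1))
p,o=pose(C,.07,math.pi+.06,.032,1,z,1)
robot.move_straight(p,vel=.15,attitude=o); print(robot.sense()["wrist_force"].round(2))
for i,th in enumerate(np.linspace(math.pi+.05,1.614+.09,11)):
    p,o=pose(C,.07,th,.018,1,z,1); robot.move_straight(p,vel=.07,attitude=o)
    if i%3==2: print(robot.sense()["wrist_force"].round(2))
print(robot.sense()["t"],robot.sense()["tcp_pos"],p)
p,o=pose(C,.07,1.704,.03,1,z,1); robot.move_straight(p,vel=.1)
p[2]=.19;robot.move_straight(p,vel=.2)
robot.goto([.42,.27,.33],[math.pi,0,math.pi])
f=robot.grab_frame("wrist"); np.savez("w2.npz",**f)
im=f["image"][:,:,::-1];print(robot.sense()["t"])
cv2.imwrite("pics/w2.png",cv2.resize(im[123:313,187:447],None,fx=3,fy=3,interpolation=2))
```

```text
[ 1.11 -0.43  0.06]
[ 0.17  0.34 -0.17]
[-0.24  0.84 -0.27]
[ 0.13 -0.67 -0.52]
16.125 [0.46984374 0.30493299 0.09102691] [np.float64(0.46986274513589865), np.float64(0.30498932301823034), 0.091]
17.7333
```

View pics/w2.png

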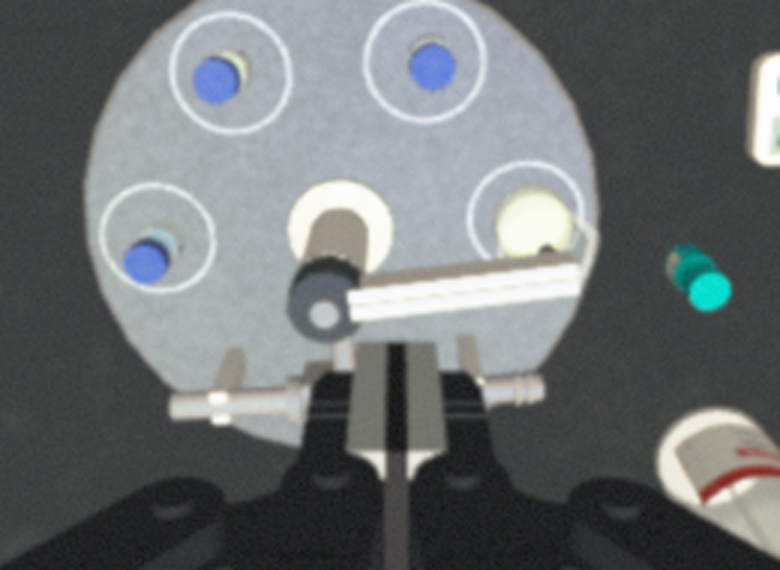

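The push worked. The arm now points to the beaker, with its bar end at crop (579,280) and the spout end at (547,250). Next I'll measure the remaining angle.

Run:
```python
from h import *
f=dict(np.load("w2.npz"));g=dict(np.load("w1.npz"))
q=lambda cx,cy:(187+cx/3,123+cy/3)
c=ray(f,*q(324,313),.13)[:2];t=ray(f,*q(579,280),.125)[:2];s=ray(f,*q(547,248),.086)[:2]
def lq(f):
    m=cv2.inRange(cv2.cvtColor(f["image"],cv2.COLOR_RGB2HSV),(10,20,170),(45,255,255));k=np.zeros_like(m);k[180:218,345:385]=1
    return cv2.fitEllipse(cv2.convexHull(max(cv2.findContours(m*k,0,1)[0],key=cv2.contourArea)))
e=lq(g);b=ray(g,*e[0],.033)[:2]
print("col",c,"tip",t,"spout",s,"liquid",e,b)
# rim right/bottom edges in w1 crop: extreme right x~597,y~235 ; bottom ~ (545,294)
print("rim right",ray(g,*q(595,243),.069)[:2],"rim bottom",ray(g,*q(543,293),.069)[:2])
a=lambda v:math.atan2(v[1],v[0]);print("ang tip",a(t-c),"spout",a(s-c),"beaker",a(b-c))
```

```text
col [0.49653777 0.23992489] tip [0.4836752  0.34687359] spout [0.48317677 0.33958081] liquid ((364.36663818359375, 197.8105926513672), (25.139251708984375, 26.092317581176758), 141.99729919433594) [0.48970695 0.34073213]
rim right [0.48738868 0.36568697] rim bottom [0.51323163 0.34196561]
ang tip 1.6904900650254884 spout 1.7040728950307575 beaker 1.6384541225132183
```

Run:
```python
from plant import robot
from h import *
z=.091
robot.goto(*pose(C,.07,1.72,.034,1,.2,1))
for th,off,zz in((1.72,.034,z),(1.72,.0185,z),(1.64,.018,z),(1.64,.034,z),(1.64,.034,.2)):
    p,o=pose(C,.07,th,off,1,zz,1); robot.move_straight(p,vel=.15 if zz>z or off>.03 else .05,attitude=o)
P=np.array([.571,.2427])
robot.goto(*pose(P,.05,.1,.034,-1,.2,1))
p,o=pose(P,.05,.1,.034,-1,z,1);robot.move_straight(p,vel=.15,attitude=o)
for th in np.linspace(.1,1.60,10):
    p,o=pose(P,.05,th,.018,-1,z,1);robot.move_straight(p,vel=.07,attitude=o)
print(robot.sense()["wrist_force"].round(2))
for th in np.arange(1.63,1.78,.03):
    p,o=pose(P,.05,th,.018,-1,z,1)
    hit=robot.move_straight(p,vel=.03,attitude=o,contact_N=8);print(th,hit,robot.sense()["wrist_force"].round(1))
    if hit or np.linalg.norm(robot.sense()["wrist_force"])>10:break
p,o=pose(P,.05,1.63,.04,-1,z,1);robot.move_straight(p,vel=.1,attitude=o)
p[2]=.2;robot.move_straight(p,vel=.2)
robot.goto([.44,.26,.38],[math.pi,0,math.pi])
f=robot.grab_frame("wrist"); np.savez("w3.npz",**f)
im=f["image"][:,:,::-1];print(robot.sense()["t"])
cv2.imwrite("pics/w3.png",cv2.resize(im[83:273,187:447],None,fx=3,fy=3,interpolation=2))
```

```text
[-0.04 -0.8   0.12]
1.63 False [ 2.6 -0.1 -0.1]
1.66 False [ 5.1 -0.3 -3. ]
1.69 False [ 8.5  0.9 -4.2]
1.72 False [11.   0.7 -7. ]
29.3833
```

View pics/w3.png

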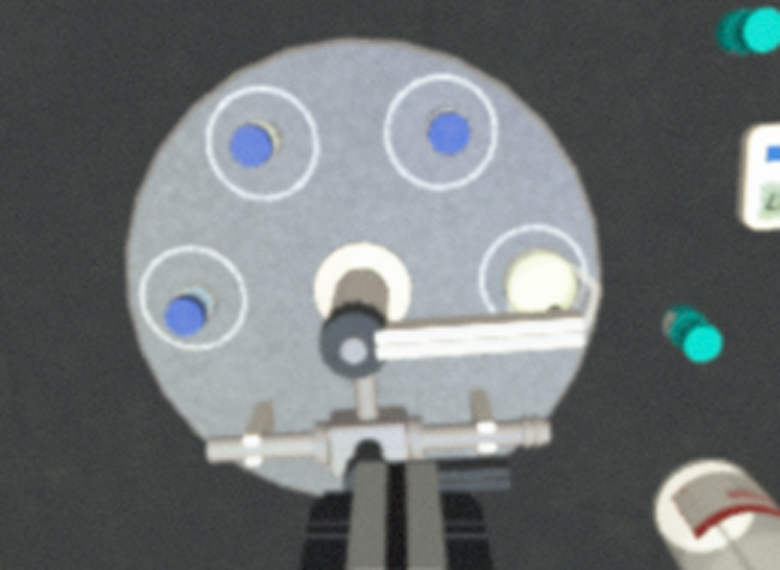

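The lever now lies in line with the pipe, with its end at (510,478). The arm is over the beaker, with its bar end at (584,331), and the vials and beaker are unmoved. I'll get the numbers after backing off, and check the lever in the top view.

Run:
```python
from plant import robot
from h import *
f=dict(np.load("w3.npz"));q=lambda cx,cy:(187+cx/3,83+cy/3)
c=ray(f,*q(352,350),.13)[:2];t=ray(f,*q(584,331),.125)[:2];a=lambda v:math.atan2(v[1],v[0])
print(c,t,"arm",a(t-c),"spout",c+.1*(t-c)/np.linalg.norm(t-c), "visible spout",ray(f,*q(555,308),.086)[:2])
robot.goto([.30,.45,.36],[math.pi,0,2.76])
g=robot.grab_frame("top");np.savez("t3.npz",**g)
u,v=map(int,px(g,[.51,.26,.1]));print(u-65,v-50,robot.sense()["t"])
cv2.imwrite("pics/t3.png",cv2.resize(g["image"][v-50:v+50,u-65:u+65][:,:,::-1],None,fx=6,fy=6,interpolation=2))
```

```text
[0.49703515 0.2394498 ] [0.48944649 0.34755737] arm 1.6408768857853364 spout [0.49003283 0.33920434] visible spout [0.48919743 0.34050748]
215 167 30.375
```

View pics/t3.png

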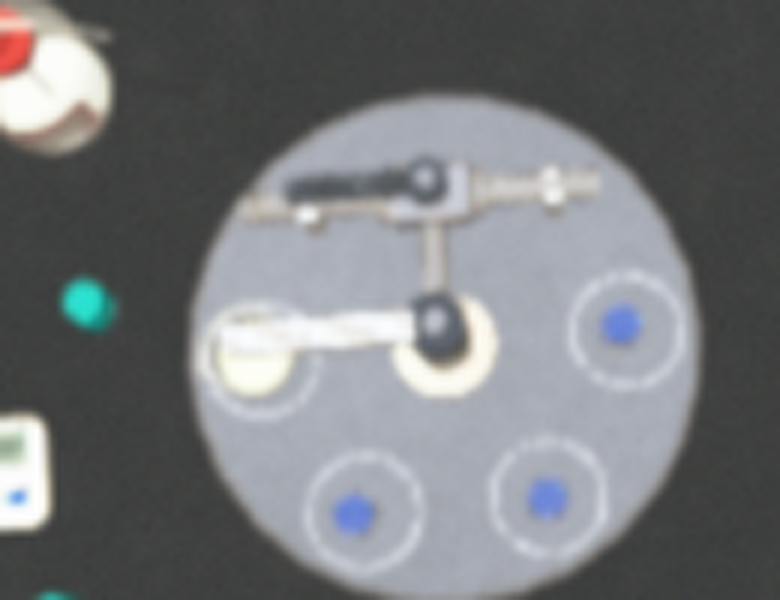

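The lever slope (0.071) matches the pipe slope (0.070). The spout is at (0.490,0.340) and the beaker centre at about (0.490,0.341). The robot is clear of everything.

```bash
python3 -c "
from plant import robot
print(robot.close_job())"
```

```text
the job is handed in; nothing more can be done
None
```

The job is handed in at about 30 s of the 48 s: the spout measures about 1 mm from the beaker's centre, and the lever was then pushed to its stop in line with the pipe. The beaker and vials look unmoved, and the robot finished clear; a first push had passed over the bar without touching it.

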